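# Index the filter selector and take a reading

### The job

Turn the photometer's orange-posted filter selector exactly three clicks clockwise (seen from above) from where it stands, never as far as a fourth click. Then swing the black lid of the sample well fully shut, and only then press the green start button on the blue trigger box all the way down and let go. Leave the tip box, beaker and flask standing where they are.

Things in the scene. Friction and masses are not known exactly. Their poses are not given: they have to be found in the camera images.
- photometer: White bench photometer fixed to the bench, 200 (x) by 300 (y) mm, deck 70 mm above the bench; origin at the centre of its underside, z up, front (blue stripe) facing its own -x. Selector axis at own (0, -85) mm, sample well (70 by 70 mm, 50 mm deep, a clear cuvette in it) centred at own (0, +85) mm.
- selector (a joint): Angle of the selector in rad, growing clockwise seen from above; 0 = lever pointing to the photometer's own -y. It clicks (spring detent) at every multiple of pi/6 (30 degrees, 0.524 rad) and rests only there; it may start at any of clicks 0, 1, 2 or 3, and the hard end stops lie at -0.4 and 4.4 rad, beyond every wanted position. Once past half way it snaps on by itself to the next click. Getting over a click takes about 6 N pushed sideways on the post.
- lever_post (a point): Top centre of the orange upright finger post on the selector's lever: post 12 mm in diameter, its axis 45 mm from the selector axis, its top 46 mm above the deck (116 mm above the bench). Under it the black lever bar (14 mm wide, reaching 52 mm from the axis) has its top 12 mm above the deck, so 34 mm of post stand free. The post may be pushed sideways with a fingertip or pinched.
- selector_axis (a point): Centre of the top of the black hub (44 mm diameter, top 18 mm above the deck), on the vertical axis about which the selector turns. The grey dial plate around it is 120 mm in diameter, 4 mm above the deck, with white ticks at the clicks.
- lid (a joint): Opening angle of the lid in rad: 0 = shut, lying flat on the deck; it starts at 1.3 to 1.6 (about upright; stop at 1.7). Stiff hinge (0.08 N m friction): the lid stays wherever it is left and has to be pushed all the way down.
- lid_hinge (a point): Point on the lid's hinge line, mid width, at deck height (70 mm above the bench). The hinge runs along the photometer's own y on the far (+x) side of the well, at own (44, 85) mm; the shut lid extends from here 88 mm towards the photometer's own -x.
- lid_edge (a point): Middle of the lid's free edge, on its outer face (the face that is on top when shut). Lid: black, 88 by 88 by 10 mm; 88 mm from hinge to this edge. When the lid is up the outer face looks away from the front, to the photometer's own +x.
- trigger_box: Blue box fixed to the bench, 70 (x) by 90 (y) by 35 mm high, origin at the centre of its underside; carries the green start button in a black round housing in the middle of its top. Lies left or right of the photometer, the tip box on the other side.
- start (a joint): Travel of the start button in m: 0 = up, 0.006 = fully down; spring, about 4 N at full travel; it comes back up when let go.
- start_top (a point): Centre of the top of the green button (32 mm diameter) when up; it moves straight down.
- tip_box: Bystander: blue pipette-tip box with clear lid, 90 by 120 by 58 mm; origin at the centre of its underside.
- beaker: Bystander: glass beaker, 70 mm diameter, 90 mm high; origin at the centre of its underside.
- flask: Bystander: green glass conical flask, 76 mm diameter at the foot, 120 mm high; origin at the centre of its underside.
Not all that is in view belongs to the job. Several things look just like the trigger_box: the one meant starts farthest to the robot's left.

How it is judged (in metres and radians):
On the way, in this order (a step that is already met when the one before it is completed fails the run):
1. the selector rests three clicks clockwise of its start, the lid still up (distance of lever_post from where it was at the start of the episode between 0.0579 and 0.0689 m and value of joint selector above 1.309 rad and value of joint lid above 0.8 rad), for 0.3 s.
2. the lid is fully shut (value of joint lid below 0.05 rad), for 0.2 s.
3. the start button is pressed down with the lid shut (value of joint start above 0.0045 m and value of joint lid below 0.05 rad), for 0.05 s.
At the end, for the whole second after the job is handed in: The selector rests three clicks clockwise of where it started (90 degrees, within 10), the lid is shut (within 0.05 rad) and the start button, having been pressed at least 4.5 mm, is up again (within 1.5 mm) (distance of lever_post from where it was at the start of the episode between 0.0579 and 0.0689 m and value of joint selector above 1.309 rad and value of joint lid below 0.05 rad and value of joint start below 0.0015 m); the robot touches nothing.
It fails at once if the selector is turned as far as a fourth click (more than 112 degrees from its start) (distance of lever_post from where it was at the start of the episode above 0.0746 m).
It fails at once if the start button is pressed (over 3 mm) while the lid is open (value of joint start above 0.003 m and value of joint lid above 0.1 rad).
It fails at once if the tip box is shifted more than 30 mm or tipped (distance of tip_box from where it was at the start of the episode above 0.03 m or angle between tip_box's own z axis and vertical above 0.3 rad).
It fails at once if the beaker is shifted more than 30 mm or tipped (distance of beaker from where it was at the start of the episode above 0.03 m or angle between beaker's own z axis and vertical above 0.3 rad).
It fails at once if the flask is shifted more than 30 mm or tipped (distance of flask from where it was at the start of the episode above 0.03 m or angle between flask's own z axis and vertical above 0.3 rad).
It also fails if it takes over 61 s, if anything falls off the work surface, if the arm or the gripper's body presses on something with over 40 N, if the wrist force passes 120 N, or if a joint passes its speed limit or range.

### The arm

A 6-joint arm with a two-finger parallel gripper is mounted at the origin on the work surface. World frame = base frame: x ahead of the robot, y to its left, z up, the work surface at z = 0. Lengths are in mm, angles in rad, forces in N, time in s.
With the tool pointing down it reaches from about 350 to 775 mm from the base axis. Payload 7.3 kg.
Tool frame: the origin (TCP) lies at the centre of the arm's flange, where the gripper is bolted on; the fingertips stand 178 mm ahead of it and the grasp point (between the pads) lies 159 mm ahead of it; z points along the fingers, y is the direction in which the jaws open and shut (so a half turn about z gives the same grasp; the last joint's range is limited). The gripper opens to 92 mm and grips with 3 to 60 N. Pads are 19 mm wide; open, the fingers measure 130 mm over their backs; the gripper's body (75 mm by 190 mm) begins 47 mm behind the grasp point.
Start: joints at [-1.405, 0.342, 1.524, -0, 1.275, -0.146], TCP at [161.075, -499.682, 404.741] pointing down, gripper open.
Joint ranges: [-2.53, 2.53], [-0.77, 2.02], [0.04, 2.7], [-1, 4.14], [0.28, 2.66], [-3.11, 3.11]. Speed limits (rad/s): [2.57, 2.57, 3.14, 3.14, 3.14, 3.14].

### API

Orientations are given as [roll, pitch, yaw] about the fixed x, y, z axes, in that order (R = Rz(yaw) Ry(pitch) Rx(roll)).
In Python, from plant import get_obs, capture, close_job gives the robot as it stands. The module is installed in compiled form; this text tells all that it offers.
- The arm moves only by the shell command python3 -m pendant 'ROWS'. ROWS is JSON, a list of rows, each a list of 3 entries, a list of its own where there are three numbers: the shift along the tool's x, y, z in m, then the turn, a rotation vector about the tool's x, y, z in rad, then the finger opening in m, from 0 to 0.0918. In form: [[[tx, ty, tz], [wx, wy, wz], fingers], ...]. A call has 1 to 10 rows; each row is the pose to reach, as a shift and turn from the pose commanded when the call began, along the tool's axes at that moment; what a row does not reach only later rows make up. A row lasts 1/12 s, in which the tool goes at most 41.7 mm and 7.16 degrees, less where a joint would pass 70% of its speed; a pose out of reach is approached as far as the arm can. A call with a gripper value outside its range is refused whole. The fingers move at their own pace and stop on an object; the grip force is fixed at half the most. Time passes only in rows, so rows that repeat a pose let the fingers close. It gives the time, the measured TCP pose, the force and the opening at its end, in the units of the state.
- get_obs(): the state, without advancing time (a new reading comes with each control period).
- capture(name): name is "scene" or "top" or "wrist"; returns a dict with "color" (384x512x3 uint8, red, green, blue), "mtx" (3x3 intrinsics, pixels), "dist" ([k1, k2, p1, p2, k3] as OpenCV has them; the pictures are not rectified), "rvec" (rotation vector, rad) and "tvec" (3), from world to camera coordinates, as OpenCV has them. Camera axes: x right, y down, z forward; pixel columns grow to the right and rows downward; lengths in mm; the calibration is good to about 2 mm. A picture is of the moment at which its call begins. There is no depth.
- close_job(): hands the job in, once; it reports no verdict.
The state is a dict: "time": time; "joint_positions": joint angles; "dq": joint speeds; "tau": joint torques, N m; "tool_pos": TCP position; "tcp_rot": TCP orientation; "contact_force": force on the tool from outside, world axes, zero at the start; "moment": the same for the moment, N m; "grip_width": finger opening in mm.
Only numpy, scipy, OpenCV 4.12 (cv2) and the standard library are available. Lean on these libraries where they do the work, as an engineer would, in place of code of your own. Each camera call takes 0.05 s, during which the arm holds its last target. There are 200 camera calls.

## Working session

There is one attempt and no reset: what is moved stays moved. The work goes in short steps, Python scripts to look and compute and a shell command to move; the robot and the scene stay as the last step left them, time stands still between calls to the robot, and variables do not carry over. Pictures are saved under pics/ and viewed, about 8 in all and at most 12, crops included, and the job is handed in when it is done.

```bash
mkdir -p pics; python3 - <<'E'
from plant import get_obs,capture
import cv2,numpy as np,pickle
o=get_obs();print(o)
d={}
for n in("scene","top"):
    c=capture(n);d[n]=c
    cv2.imwrite(f"pics/{n}0.png",cv2.resize(c["color"][:,:,::-1],(800,600),interpolation=cv2.INTER_CUBIC))
    R=cv2.Rodrigues(np.array(c["rvec"]))[0];print(n,(-R.T@np.array(c["tvec"]).ravel()).round(),R.round(2).tolist(),c["mtx"],c["dist"])
pickle.dump(d,open("d0.pkl","wb"))
E
```

```text
{'time': 0.0, 'joint_positions': array([-1.40501958e+00,  3.42707616e-01,  1.52505734e+00,  2.92857313e-05,
        1.27539142e+00, -1.45991451e-01]), 'dq': array([ 0.00167278, -0.00014473,  0.00082872, -0.00068771, -0.00080954,
       -0.0002512 ]), 'tau': array([ 9.81946368e-05, -4.31250644e+01, -2.44217134e+01,  7.17149349e-02,
        5.58192213e-02, -9.92399123e-05]), 'tool_pos': array([ 161.04408833, -499.53391189,  404.03851533]), 'tcp_rot': array([-3.14004963e+00, -2.55186944e-04,  3.11759452e-01]), 'contact_force': array([-0.68230457,  0.29989184, -0.72497356]), 'moment': array([-0.0196661 , -0.01654423, -0.03213387]), 'grip_width': 91.91151514674503}
scene [1031.  567. 1039.] [[-0.73, 0.68, -0.02], [0.52, 0.54, -0.66], [-0.45, -0.49, -0.75]] [[409.34628155   0.         262.97712893]
 [  0.         409.34628155 192.04552812]
 [  0.           0.           1.        ]] [-0.0104948  0.         0.         0.         0.       ]
top [ 306.  -45. 1452.] [[-0.0, -1.0, -0.0], [-0.99, 0.0, -0.12], [0.12, 0.0, -0.99]] [[463.66972441   0.         251.75066   ]
 [  0.         463.66972441 200.0894939 ]
 [  0.           0.           1.        ]] [-0.05695067  0.          0.          0.          0.        ]
```

View pics/top0.png

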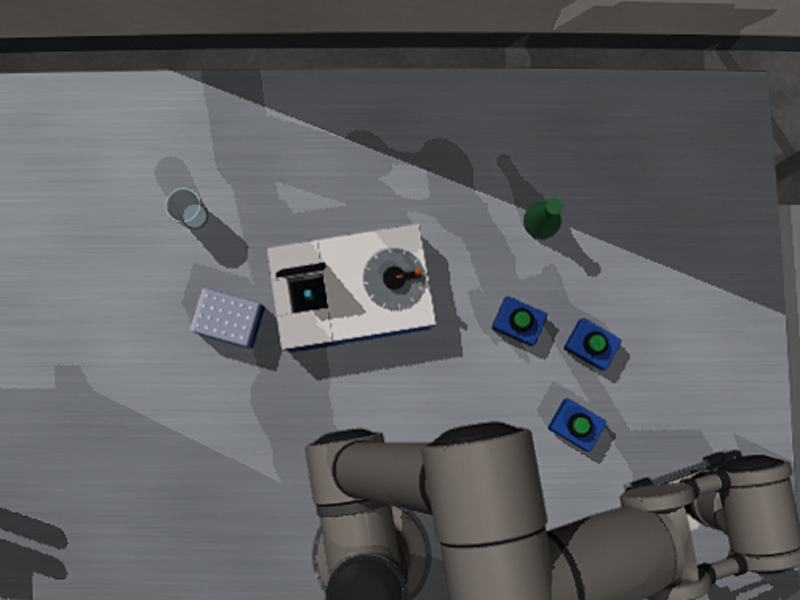

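View pics/scene0.png

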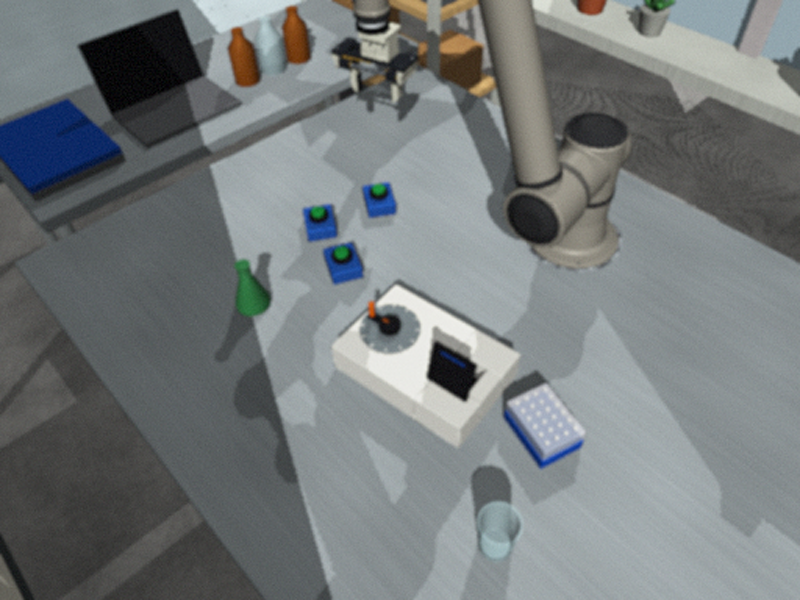

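The top view (scaled pixels) shows the photometer with deck corners near (268,248), (420,225), (435,325) and (283,345). The selector is at (393,280) with its post at (418,271), and the lid is upright at (302,270). The leftmost trigger box has its button at (522,320). The tip box is at (228,317), the beaker at (187,208) and the flask at (543,218).

```bash
cat > h.py <<'E'
import cv2,numpy as np
def ray(c,uv):
    n=cv2.undistortPoints(np.array([[uv]],float),c["mtx"],np.array(c["dist"]))[0,0]
    R=cv2.Rodrigues(np.array(c["rvec"]))[0]
    return -R.T@np.array(c["tvec"]).ravel(), R.T@np.array([n[0],n[1],1])
def plane(c,uv,z):
    o,d=ray(c,uv); return o+d*(z-o[2])/d[2]
def tri(c1,u1,c2,u2):
    o1,d1=ray(c1,u1);o2,d2=ray(c2,u2)
    s=np.linalg.lstsq(np.stack([d1,-d2],1),o2-o1,rcond=None)[0]
    a=o1+s[0]*d1;b=o2+s[1]*d2; return (a+b)/2,np.linalg.norm(a-b)
def blobs(img,lo,hi,amin=8):
    m=cv2.inRange(cv2.cvtColor(img,cv2.COLOR_RGB2HSV),lo,hi)
    n,_,st,ce=cv2.connectedComponentsWithStats(m)
    return [(int(st[i,4]),ce[i].round(2).tolist(),st[i,:4].tolist()) for i in range(1,n) if st[i,4]>=amin]
def proj(c,p):
    return cv2.projectPoints(np.array([p],float),np.array(c["rvec"]),np.array(c["tvec"]),c["mtx"],np.array(c["dist"]))[0][0,0]
E
python3 - <<'E'
from h import *;import pickle
d=pickle.load(open("d0.pkl","rb"))
for n in d:
    im=d[n]["color"];print(n,"green",blobs(im,(45,120,60),(75,255,255),15));print("orange",blobs(im,(4,190,120),(14,255,255),4))
t=d["top"]; im=t["color"]
g=cv2.cvtColor(im,cv2.COLOR_RGB2GRAY)
k=[[268,248],[420,225],[435,325]]
p=np.array([[a*.64,b*.64] for a,b in k],np.float32).reshape(-1,1,2)
q=cv2.cornerSubPix(g,p.copy(),(4,4),(-1,-1),(3,50,.01)).reshape(-1,2);print(q)
W=[plane(t,u,70) for u in q];print(np.round(W,1),[np.linalg.norm(W[i]-W[i+1]) for i in(0,1)])
cv2.imwrite("pics/crop0.png",cv2.resize(im[135:235,160:290,::-1],(780,600),interpolation=cv2.INTER_CUBIC))
E
```

```text
scene green [(23, [422.04, 2.48], [420, 0, 6, 6]), (45, [241.91, 121.13], [238, 118, 9, 7]), (50, [202.96, 135.88], [199, 133, 9, 7]), (55, [218.18, 161.76], [214, 158, 9, 8]), (443, [159.23, 186.88], [151, 167, 21, 35])]
orange [(161, [186.96, 18.37], [183, 5, 9, 28]), (177, [152.36, 32.65], [148, 19, 10, 27]), (20, [237.65, 198.25], [237, 194, 3, 9])]
top green [(140, [349.49, 132.21], [336, 127, 24, 11]), (77, [333.68, 203.71], [329, 199, 10, 10]), (85, [382.04, 218.87], [377, 214, 11, 11]), (89, [371.88, 271.71], [367, 267, 11, 10])]
orange [(9, [267.0, 173.0], [266, 172, 3, 3])]
[[170.712   158.5476 ]
 [267.4124  143.05202]
 [278.27792 206.9967 ]]
[[ 595.5  202.3   70. ]
 [ 642.5  -91.9   70. ]
 [ 446.6 -123.1   70. ]] [np.float64(297.92933326499923), np.float64(198.37509569873833)]
```

View pics/crop0.png

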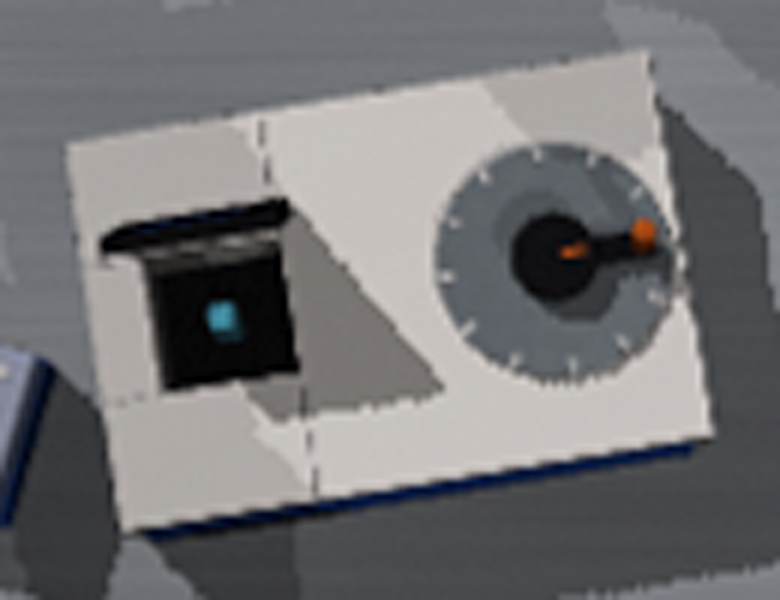

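The crop confirms the layout. The lever points along the photometer's own -y, so it is at or near click 0. The post is at crop (644,232), the hub at (550,255), and the lid is upright with its dark edge at (195,227). Next I compute the positions.

```bash
cat >> h.py <<'E'
C=np.array([521.,39.6]);YAW=.158
def own(x,y):
    c,s=np.cos(YAW),np.sin(YAW); return C+[c*x-s*y,s*x+c*y]
def go(tip_xyz,yaw):
    """shift (tool axes, mm) and turn about tool z from the present pose to a tool-down pose with fingertips there"""
    from plant import get_obs
    from scipy.spatial.transform import Rotation as Ro
    o=get_obs();R=Ro.from_euler("xyz",o["tcp_rot"]);G=Ro.from_euler("xyz",[np.pi,0,yaw])
    p=np.array(tip_xyz,float)+[0,0,178]
    return (R.inv().apply(p-o["tool_pos"])).round(1).tolist(),(R.inv()*G).as_rotvec().round(4).tolist()
E
python3 - <<'E'
from h import *;import pickle
d=pickle.load(open("d0.pkl","rb"));t,s=d["top"],d["scene"]
print("FL corner",plane(t,(180,223.8),70),own(-100,150))
print("dial",plane(t,(160+556/6,135+263/6),74),"hub",plane(t,(160+552/6,135+257/6),88),own(0,-85))
print("post",plane(t,(267,173),116), tri(t,(267.3,173.5),s,(237.5,195)))
for a in np.radians([0,30]):
  p=own(-45*np.sin(a),-85-45*np.cos(a));print(np.degrees(a),p,proj(t,[*p,116]),proj(s,[*p,116]))
for u in [(202.96,135.88),(218.18,161.76)]: print("btn",tri(t,(333.68,203.71),s,u))
print("btn z50",plane(t,(333.68,203.71),50))
for a in (1.3,1.45,1.6):
  for y in(41,129):
    e=own(44-88*np.cos(a)+10*np.sin(a),y);print("lid",a,proj(t,[*e,70+88*np.sin(a)+10*np.cos(a)])*1,proj(s,[*e,70+88*np.sin(a)+10*np.cos(a)])*1.5625)
p=own(0,-130);print(go([*p,200],YAW+np.pi/4),go([*p,94],YAW+np.pi/4))
E
```

```text
FL corner [396.92676532 170.86813222  70.        ] [398.64409028 171.9972483 ]
dial [531.59435408 -46.62060139  74.        ] hub [532.32779647 -44.62720237  88.        ] [534.37419195 -44.34123534]
post [541.87562895 -88.49293342 116.        ] (array([541.09811328, -89.09007758, 109.18534735]), np.float64(1.3760432493415422))
0.0 [541.45464651 -88.78071287] [267.09944361 173.141865  ] [237.10972525 193.59921942]
29.999999999999996 [518.28630671 -86.36717909] [266.32341733 180.98174433] [243.41705765 190.03994444]
btn (array([ 467.87481775, -292.33009621,  169.04042155]), np.float64(59.31175742258385))
btn (array([ 457.91122205, -292.85839597,   50.13182632]), np.float64(0.9237327728179859))
btn z50 [ 458.25633981 -293.21722423   50.        ]
lid 1.3 [206.30873664 169.80134767] [432.95022754 341.49436195]
lid 1.3 [175.64885434 174.72705751] [475.01579684 366.39943361]
lid 1.45 [205.58215469 165.19672501] [428.41284994 345.93801436]
lid 1.45 [174.93507595 170.11925785] [470.6257042 371.1726531]
lid 1.6 [204.92699432 160.73147105] [423.80718773 351.14788287]
lid 1.6 [174.33887795 165.64339719] [466.10787161 376.70728973]
([488.1, -274.3, 26.6], [-0.0013, -0.0006, -0.6316]) ([488.0, -274.1, 132.6], [-0.0013, -0.0006, -0.6316])
```

```bash
python3 -m pendant '[[[0.488,-0.274,0.027],[0,0,-0.63],0.05],[[0.488,-0.274,0.027],[0,0,-0.63],0.05],[[0.488,-0.274,0.027],[0,0,-0.63],0.05],[[0.488,-0.274,0.027],[0,0,-0.63],0.05],[[0.488,-0.274,0.027],[0,0,-0.63],0.05],[[0.488,-0.274,0.027],[0,0,-0.63],0.05],[[0.488,-0.274,0.027],[0,0,-0.63],0.05],[[0.488,-0.274,0.027],[0,0,-0.63],0.05],[[0.488,-0.274,0.027],[0,0,-0.63],0.05],[[0.488,-0.274,0.027],[0,0,-0.63],0.05]]'
python3 -c "
from h import *
p=own(0,-130);print(go([*p,200],YAW+np.pi/4))"
```

```text
time: 0.93
tool_pos: [444.9, -192.5, 384.4]
tcp_rot: [-3.141, 0.0, 0.942]
contact_force: [0.5, -0.7, 0.6]
grip_width: 49.7
([140.7, 17.0, 6.4], [-0.0002, 0.0001, -0.0016])
```

```bash
python3 -m pendant '[[[0.141,0.017,0.006],[0,0,0],0.05],[[0.141,0.017,0.006],[0,0,0],0.05],[[0.141,0.017,0.006],[0,0,0],0.05],[[0.141,0.017,0.006],[0,0,0],0.05],[[0.141,0.017,0.006],[0,0,0],0.05],[[0.141,0.017,0.006],[0,0,0],0.05]]'
python3 -c "
from h import *
from plant import capture
p=own(0,-130);print(go([*p,94],YAW+np.pi/4))
c=capture('wrist');cv2.imwrite('pics/w1.png',c['color'][:,:,::-1])
b=blobs(c['color'],(4,170,100),(16,255,255),8);print(b)
for x in b: print(plane(c,x[1],116))
print(proj(c,[541.5,-88.8,116]))"
```

```text
time: 1.43
tool_pos: [540.8, -89.7, 377.9]
tcp_rot: [-3.14, 0.001, 0.944]
contact_force: [-1.0, -1.3, -0.1]
grip_width: 50.0
([1.2, 0.1, 105.9], [-0.0013, 0.001, 0.0007])
[(50, [229.3, 155.3], [224, 150, 12, 12]), (236, [258.12, 186.92], [252, 176, 13, 22])]
[541.86955526 -52.89659071 116.        ]
[545.09601479 -86.53946063 116.        ]
[256.11737067 191.67040226]
```

View pics/w1.png

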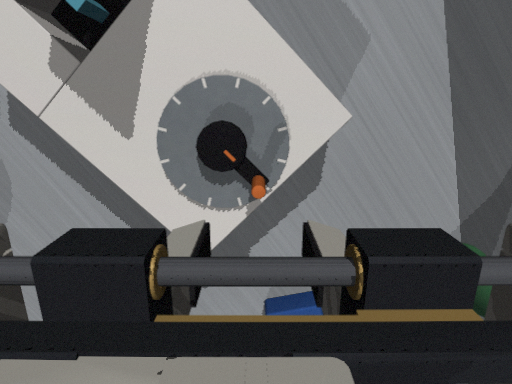

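The wrist view shows the post top at about (259,192) against a predicted (256,192), so the pose is good to about 2 mm and the post lies between the open fingers. I descend and pinch.

```bash
python3 -m pendant '[[[0.001,0,0.04],[0,0,0],0.05],[[0.001,0,0.08],[0,0,0],0.05],[[0.001,0,0.105],[0,0,0],0.05],[[0.001,0,0.105],[0,0,0],0.05],[[0.001,0,0.105],[0,0,0],0.0],[[0.001,0,0.105],[0,0,0],0.0],[[0.001,0,0.105],[0,0,0],0.0],[[0.001,0,0.105],[0,0,0],0.0],[[0.001,0,0.105],[0,0,0],0.0],[[0.001,0,0.105],[0,0,0],0.0]]'
```

```text
time: 2.32
tool_pos: [541.4, -89.7, 274.6]
tcp_rot: [3.14, -0.0, 0.942]
contact_force: [-0.3, -0.4, 0.1]
grip_width: 14.5
```

```bash
python3 -m pendant '[[[0,0,0],[0,0,0],0.0],[[0,0,0],[0,0,0],0.0],[[-0.0039,-0.0044,0],[0,0,0],0.0],[[-0.0072,-0.0093,0],[0,0,0],0.0],[[-0.0098,-0.0146,0],[0,0,0],0.0],[[-0.0117,-0.0202,0],[0,0,0],0.0],[[-0.0128,-0.026,0],[0,0,0],0.0],[[-0.0132,-0.0318,0],[0,0,0],0.0],[[-0.0128,-0.0377,0],[0,0,0],0.0],[[-0.0117,-0.0435,0],[0,0,0],0.0]]'
```

```text
time: 3.15
tool_pos: [499.2, -74.0, 274.2]
tcp_rot: [3.139, -0.0, 0.941]
contact_force: [3.9, -11.0, 2.0]
grip_width: 11.1
```

```bash
python3 -m pendant '[[[0.0019,-0.0056,0],[0,0,0],0.0],[[0.0045,-0.0108,0],[0,0,0],0.0],[[0.0078,-0.0157,0],[0,0,0],0.0],[[0.0116,-0.0201,0],[0,0,0],0.0],[[0.0116,-0.0201,0],[0,0,0],0.0],[[0.0116,-0.0201,0],[0,0,0],0.0],[[0.0116,-0.0201,0],[0,0,0],0.03],[[0.0116,-0.0201,0],[0,0,0],0.05],[[0.0116,-0.0201,0],[0,0,0],0.05],[[0.0116,-0.0201,0],[0,0,0],0.05]]'
python3 -c "
from plant import *;import numpy as np
o=get_obs();print(o['tool_pos'],o['grip_width'],np.linalg.norm(o['tool_pos'][:2]-[541.4,-89.7]))"
```

```text
time: 3.98
tool_pos: [489.4, -51.8, 273.2]
tcp_rot: [-3.14, 0.0, 0.942]
contact_force: [-0.5, -0.3, -0.4]
grip_width: 32.8
[489.39729339 -51.76369564 273.21647633] 32.82486705793751 64.36959439495905
```

```bash
python3 -m pendant '[[[0,0,0],[0,0,0],0.05],[[0,0,0],[0,0,0],0.05],[[0,0,0],[0,0,0],0.05],[[0,0,-0.04],[0,0,0],0.05],[[0,0,-0.08],[0,0,0],0.05],[[0,0,-0.12],[0,0,0],0.05],[[0,0,-0.12],[0,0,0],0.05]]'
python3 -c "
from h import *
from plant import capture
c=capture('wrist')
b=blobs(c['color'],(4,170,100),(16,255,255),8);print(b)
for a in(60,90,120):
  r=np.radians(a);p=own(-45*np.sin(r),-85-45*np.cos(r));print(a,proj(c,[*p,116]),proj(c,[*p,99]))
p=own(92,85);print(p,go([*p,205],YAW))
c=capture('top');cv2.imwrite('pics/t2.png',cv2.resize(c['color'][135:235,160:290,::-1],(650,500)))
"
```

```text
time: 4.57
tool_pos: [491.0, -52.5, 401.1]
tcp_rot: [3.129, -0.005, 0.942]
contact_force: [1.6, -0.4, 0.5]
grip_width: 49.8
[(44, [278.27, 153.68], [273, 149, 11, 10]), (193, [251.75, 182.9], [246, 173, 12, 20])]
60 [272.77422681 199.54312125] [271.62158348 194.0067836 ]
90 [249.80133029 186.88750516] [249.92453407 181.99757041]
120 [236.01182234 164.1442651 ] [236.92682961 160.46246534]
[598.479851   138.01683133] ([217.5, -24.8, 15.1], [0.0067, -0.0064, 0.7838])
```

View pics/t2.png

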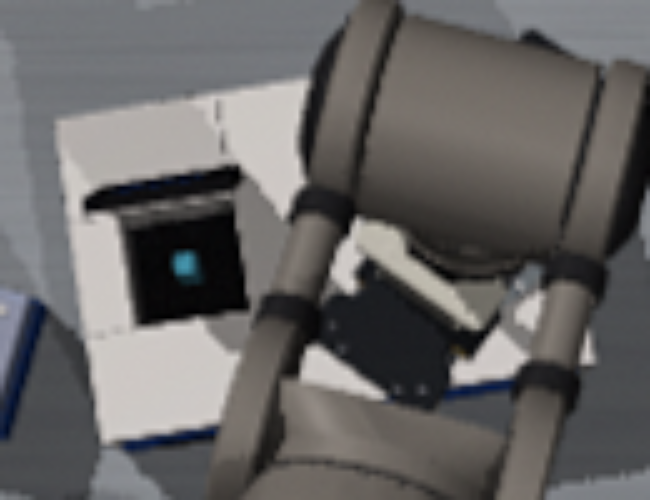

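The wrist blob puts the post at the 90° position, and the lid in the top view is still upright at (165,190). Next is the far side of the lid.

```bash
python3 -m pendant '[[[0.2175,-0.025,0.015],[0.0067,-0.0064,0.784],0.0],[[0.2175,-0.025,0.015],[0.0067,-0.0064,0.784],0.0],[[0.2175,-0.025,0.015],[0.0067,-0.0064,0.784],0.0],[[0.2175,-0.025,0.015],[0.0067,-0.0064,0.784],0.0],[[0.2175,-0.025,0.015],[0.0067,-0.0064,0.784],0.0],[[0.2175,-0.025,0.015],[0.0067,-0.0064,0.784],0.0],[[0.2175,-0.025,0.015],[0.0067,-0.0064,0.784],0.0],[[0.2175,-0.025,0.015],[0.0067,-0.0064,0.784],0.0],[[0.2175,-0.025,0.015],[0.0067,-0.0064,0.784],0.0],[[0.2175,-0.025,0.015],[0.0067,-0.0064,0.784],0.0]]'
python3 -c "
from h import *
p=own(92,85);print(go([*p,130],YAW))"
```

```text
time: 5.5
tool_pos: [597.2, 137.7, 377.6]
tcp_rot: [-3.138, 0.01, 0.159]
contact_force: [-0.4, -0.4, 0.3]
grip_width: 0.5
([2.0, 0.1, 69.6], [-0.0035, 0.0103, 0.0013])
```

```bash
python3 -m pendant '[[[0.002,0,0.035],[-0.0035,0.01,0],0.0],[[0.002,0,0.07],[-0.0035,0.01,0],0.0],[[0.002,0,0.07],[-0.0035,0.01,0],0.0],[[0.002,0,0.07],[-0.0035,0.01,0],0.0]]'
python3 -c "
from h import *
p=own(92,85);print(go([*p,130],YAW))
for a in (80,70,60,50,40,30,20,10,0):
  r=np.radians(a);x=44-60*np.cos(r)+10*np.sin(r)+9.5;z=70+60*np.sin(r)+10*np.cos(r)
  print(a,[round(v,1) for v in go([*own(x,85),z],YAW)[0]])"
```

```text
time: 5.83
tool_pos: [598.4, 137.9, 307.5]
tcp_rot: [-3.141, 0.003, 0.158]
contact_force: [-0.9, -0.6, 0.6]
grip_width: 0.2
([0.1, -0.1, -0.5], [-0.0003, 0.0028, -0.0003])
80 [-38.9, -0.1, -1.2]
70 [-49.5, -0.1, -0.2]
60 [-59.7, -0.1, 2.7]
50 [-69.2, -0.1, 7.3]
40 [-77.9, -0.1, 13.5]
30 [-85.3, -0.0, 21.1]
20 [-91.2, -0.0, 29.8]
10 [-95.6, -0.0, 39.5]
0 [-98.2, -0.0, 49.8]
```

```bash
python3 -m pendant '[[[-0.02,0,0],[0,0,0],0.0],[[-0.039,0,0],[0,0,0],0.0],[[-0.05,0,0],[0,0,0],0.0],[[-0.06,0,0.003],[0,0,0],0.0],[[-0.069,0,0.007],[0,0,0],0.0],[[-0.078,0,0.0135],[0,0,0],0.0],[[-0.085,0,0.021],[0,0,0],0.0],[[-0.091,0,0.03],[0,0,0],0.0],[[-0.0955,0,0.0395],[0,0,0],0.0],[[-0.098,0,0.046],[0,0,0],0.0]]'
python3 -c "
from h import *
print(go([*own(-6.5,85),80],YAW))"
```

```text
time: 6.67
tool_pos: [502.6, 123.0, 264.6]
tcp_rot: [3.141, -0.006, 0.158]
contact_force: [-0.2, -0.5, 0.7]
grip_width: 0.2
([-1.5, 0.3, 6.5], [0.0003, -0.0059, -0.0001])
```

```bash
python3 -m pendant '[[[-0.002,0,0.003],[0,0,0],0.0],[[-0.002,0,0.006],[0,0,0],0.0],[[-0.002,0,0.006],[0,0,0],0.0],[[-0.002,0,0.006],[0,0,0],0.0]]'
python3 -c "
from h import *
from plant import capture
print(go([*own(-6.5,85),80],YAW))
c=capture('scene');cv2.imwrite('pics/s3.png',cv2.resize(c['color'][160:300,180:400,::-1],(792,504)))"
```

```text
time: 7.0
tool_pos: [500.7, 122.9, 258.1]
tcp_rot: [3.141, -0.003, 0.158]
contact_force: [-3.7, -1.0, 9.0]
grip_width: 0.4
([0.5, 0.5, 0.1], [0.0003, -0.0034, -0.0])
```

View pics/s3.png

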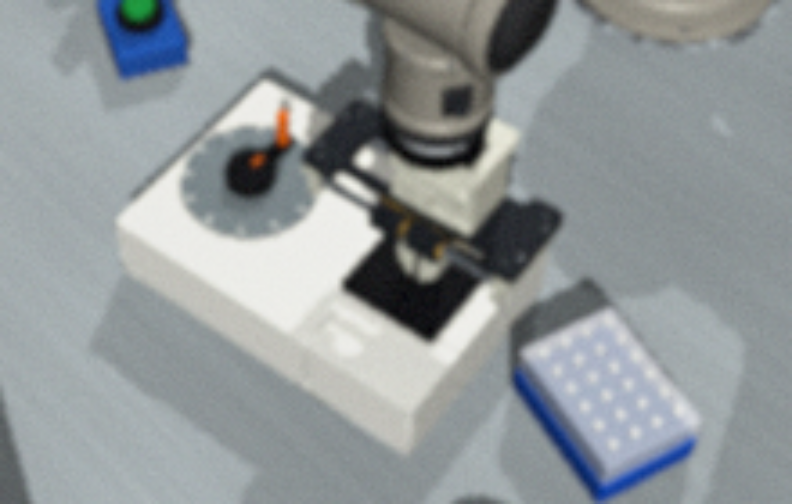

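The lid lies flat at (420,290) in the crop and the fingertips rest on it at z = 80 mm, so it is shut. I press slightly more to be sure, then lift.

```bash
python3 -m pendant '[[[0,0,0.002],[0,0,0],0.0],[[0,0,0.003],[0,0,0],0.0],[[0,0,0.003],[0,0,0],0.0],[[0,0,0.003],[0,0,0],0.0],[[0,0,0.003],[0,0,0],0.0]]'
python3 -m pendant '[[[0,0,-0.04],[0,0,0],0.0],[[0,0,-0.08],[0,0,0],0.0],[[0,0,-0.12],[0,0,0],0.0],[[0,0,-0.12],[0,0,0],0.0],[[0,0,-0.12],[0,0,0],0.0],[[0,0,-0.12],[0,0,0],0.0]]'
python3 -c "
from h import *
from plant import capture
print(go([458,-293,150],YAW))
c=capture('wrist');cv2.imwrite('pics/w4.png',c['color'][:,:,::-1])"
```

```text
time: 7.47
tool_pos: [500.5, 123.0, 257.7]
tcp_rot: [3.141, -0.005, 0.158]
contact_force: [-10.5, -3.2, 33.1]
grip_width: 0.5
time: 7.97
tool_pos: [499.9, 123.0, 373.4]
tcp_rot: [-3.142, -0.002, 0.158]
contact_force: [-1.1, -0.9, -1.0]
grip_width: 0.4
([-106.8, 404.2, 45.2], [-0.0, -0.0019, -0.0002])
```

View pics/w4.png

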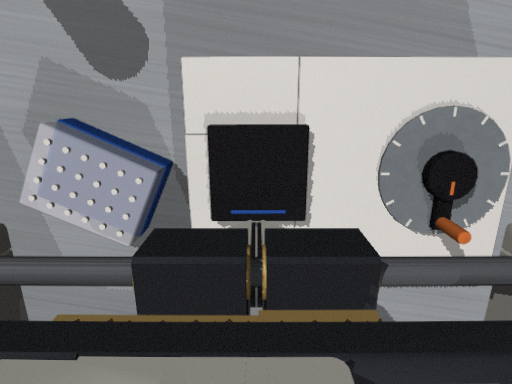

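The lid (258,170) lies square and shut, and the lever points to the front tick (90°). Now to the button.

```bash
python3 -m pendant '[[[-0.107,0.404,0],[0,0,0],0.0],[[-0.107,0.404,0],[0,0,0],0.0],[[-0.107,0.404,0],[0,0,0],0.0],[[-0.107,0.404,0],[0,0,0],0.0],[[-0.107,0.404,0],[0,0,0],0.0],[[-0.107,0.404,0],[0,0,0],0.0],[[-0.107,0.404,0],[0,0,0],0.0],[[-0.107,0.404,0],[0,0,0],0.0],[[-0.107,0.404,0],[0,0,0],0.0],[[-0.107,0.404,0],[0,0,0],0.0]]'
python3 -c "
from h import *
print(go([458,-293,120],YAW))"
```

```text
time: 8.85
tool_pos: [457.1, -293.5, 371.4]
tcp_rot: [-3.139, 0.0, 0.158]
contact_force: [1.3, 0.1, -0.5]
grip_width: 0.2
([1.0, -0.1, 73.4], [-0.0028, 0.0005, -0.0004])
```

```bash
python3 -m pendant '[[[0.001,0,0.037],[0,0,0],0.0],[[0.001,0,0.073],[0,0,0],0.0],[[0.001,0,0.073],[0,0,0],0.0],[[0.001,0,0.073],[0,0,0],0.0]]'
python3 -c "
from h import *
from plant import capture
c=capture('wrist');b=blobs(c['color'],(45,120,60),(75,255,255),30)
for x in b: print(x[0],x[2],plane(c,x[1],50))
cv2.imwrite('pics/w5.png',c['color'][:,:,::-1])
c=capture('scene');b=blobs(c['color'],(45,120,60),(75,255,255),15);print(b)
print(go([458,-293,56],YAW))"
```

```text
time: 9.18
tool_pos: [458.5, -291.0, 297.8]
tcp_rot: [-3.136, 0.003, 0.158]
contact_force: [1.0, 0.2, 0.4]
grip_width: 0.3
1399 [241, 179, 43, 43] [ 457.34637129 -294.56613789   50.        ]
416 [411, 286, 39, 15] [ 400.70949416 -444.93241887   50.        ]
[(25, [422.0, 2.4], [419, 0, 7, 6]), (47, [241.77, 121.06], [238, 118, 9, 7]), (42, [202.48, 136.24], [199, 133, 8, 7]), (57, [218.25, 161.65], [214, 158, 9, 8]), (442, [159.44, 186.89], [151, 167, 21, 35])]
([-2.1, 1.4, 67.3], [0.0007, -0.0024, 0.0005])
```

View pics/w5.png

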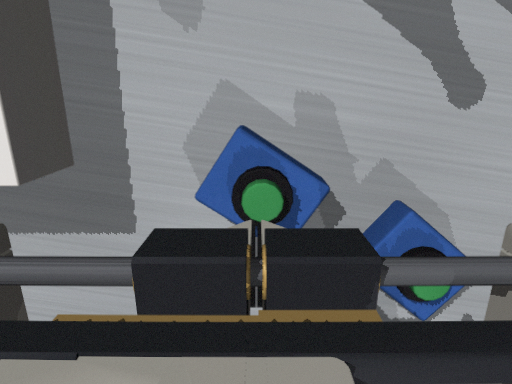

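The target button is at (262,200) in the wrist view, cast to (457,-294). This agrees with the triangulated (458,-293). I go down to just above it.

```bash
python3 -m pendant '[[[-0.001,0.001,0.034],[0,0,0],0.0],[[-0.001,0.001,0.064],[0,0,0],0.0],[[-0.001,0.001,0.064],[0,0,0],0.0],[[-0.001,0.001,0.064],[0,0,0],0.0]]'
python3 -m pendant '[[[0,0,0.003],[0,0,0],0.0],[[0,0,0.006],[0,0,0],0.0],[[0,0,0.006],[0,0,0],0.0]]'
python3 -m pendant '[[[0,0,0.004],[0,0,0],0.0],[[0,0,0.004],[0,0,0],0.0],[[0,0,0.004],[0,0,0],0.0]]'
```

```text
time: 9.62
tool_pos: [458.8, -292.2, 237.3]
tcp_rot: [-3.141, -0.002, 0.159]
contact_force: [0.4, -0.4, -0.5]
grip_width: 0.4
time: 9.87
tool_pos: [459.1, -292.8, 231.9]
tcp_rot: [3.139, -0.004, 0.158]
contact_force: [2.5, -0.2, 2.0]
grip_width: 0.3
time: 10.12
tool_pos: [459.1, -292.8, 229.0]
tcp_rot: [3.138, -0.005, 0.158]
contact_force: [-1.4, 2.2, 17.3]
grip_width: 0.2
```

```bash
python3 -m pendant '[[[0,0,0.002],[0,0,0],0.0],[[0,0,0.002],[0,0,0],0.0],[[0,0,0.002],[0,0,0],0.0]]'
python3 -c "
from h import *
from plant import capture
c=capture('scene');b=blobs(c['color'],(45,120,60),(75,255,255),8);print(b)
cv2.imwrite('pics/s6.png',cv2.resize(c['color'][120:200,170:280,::-1],(770,560),interpolation=cv2.INTER_CUBIC))"
python3 -m pendant '[[[0,0,-0.01],[0,0,0],0.0],[[0,0,-0.04],[0,0,0],0.0],[[0,0,-0.08],[0,0,0],0.0],[[0,0,-0.08],[0,0,0],0.0],[[0,0,-0.08],[0,0,0],0.0],[[0,0,-0.08],[0,0,0],0.0]]'
python3 -c "
from h import *
from plant import capture
import pickle
t=pickle.load(open('d0.pkl','rb'))['top']
c=capture('wrist');b=blobs(c['color'],(45,120,60),(75,255,255),300);print(b)
o,_=ray(c,b[0][1]);print('cam',o,tri(c,b[0][1],t,(333.68,203.71)),'z from size',o[2]-c['mtx'][0,0]*32/b[0][2][2])"
```

```text
time: 10.37
tool_pos: [459.0, -292.8, 228.6]
tcp_rot: [3.137, -0.006, 0.158]
contact_force: [-5.6, 4.7, 31.7]
grip_width: 0.6
[(24, [421.92, 2.33], [419, 0, 6, 6]), (46, [241.96, 121.2], [238, 118, 9, 7]), (17, [219.47, 163.82], [215, 162, 9, 4]), (441, [159.37, 186.86], [151, 167, 21, 35])]
time: 10.92
tool_pos: [457.9, -292.2, 304.0]
tcp_rot: [-3.141, -0.001, 0.158]
contact_force: [-0.3, 0.2, -0.3]
grip_width: 0.4
[(1338, [258.41, 198.19], [238, 178, 42, 41])]
cam [ 530.63141219 -281.08165261  284.28094684] (array([ 457.90772567, -293.74760273,   51.36267968]), np.float64(1.5787662238871296)) z from size 43.24048212631402
```

View pics/s6.png

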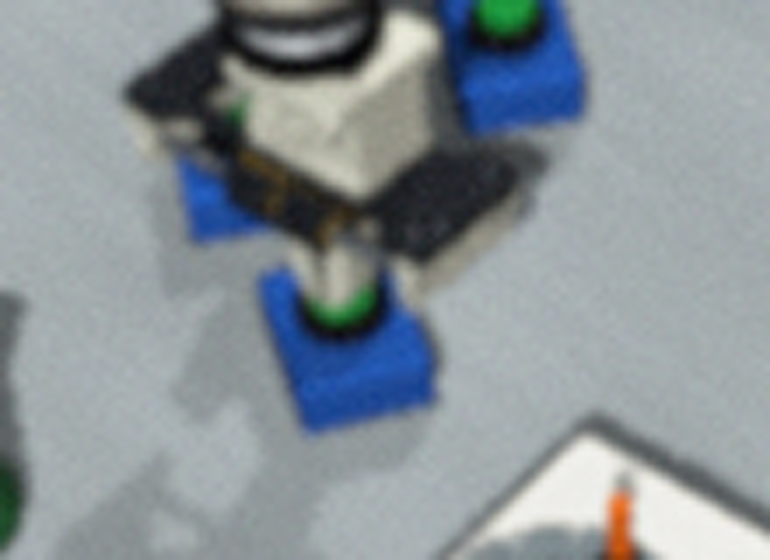

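The fingers stand on the green button (340,300) inside its housing, and the stop is hard at tip z of about 50.8. The triangulated height of the button when up is ambiguous, so I'll re-press in fine steps. The force profile will prove the travel.

```bash
python3 -m pendant '[[[0,0,0.034],[0,0,0],0.0],[[0,0,0.066],[0,0,0],0.0],[[0,0,0.066],[0,0,0],0.0],[[0,0,0.066],[0,0,0],0.0],[[0,0,0.066],[0,0,0],0.0]]' | egrep 'pos|force'
python3 -m pendant '[[[0,0,0.0015],[0,0,0],0.0],[[0,0,0.0015],[0,0,0],0.0],[[0,0,0.0015],[0,0,0],0.0],[[0,0,0.0015],[0,0,0],0.0]]' | egrep 'pos|force'
python3 -m pendant '[[[0,0,0.0015],[0,0,0],0.0],[[0,0,0.0015],[0,0,0],0.0],[[0,0,0.0015],[0,0,0],0.0],[[0,0,0.0015],[0,0,0],0.0]]' | egrep 'pos|force'
python3 -m pendant '[[[0,0,0.0015],[0,0,0],0.0],[[0,0,0.0015],[0,0,0],0.0],[[0,0,0.0015],[0,0,0],0.0],[[0,0,0.0015],[0,0,0],0.0]]' | egrep 'pos|force'
python3 -m pendant '[[[0,0,0.0015],[0,0,0],0.0],[[0,0,0.0015],[0,0,0],0.0],[[0,0,0.0015],[0,0,0],0.0],[[0,0,0.0015],[0,0,0],0.0]]' | egrep 'pos|force'
python3 -m pendant '[[[0,0,0.0015],[0,0,0],0.0],[[0,0,0.0015],[0,0,0],0.0],[[0,0,0.0015],[0,0,0],0.0],[[0,0,0.0015],[0,0,0],0.0]]' | egrep 'pos|force'
python3 -m pendant '[[[0,0,0.0015],[0,0,0],0.0],[[0,0,0.0015],[0,0,0],0.0],[[0,0,0.0015],[0,0,0],0.0],[[0,0,0.0015],[0,0,0],0.0]]' | egrep 'pos|force'
python3 -m pendant '[[[0,0,0.0015],[0,0,0],0.0],[[0,0,0.0015],[0,0,0],0.0],[[0,0,0.0015],[0,0,0],0.0],[[0,0,0.0015],[0,0,0],0.0]]' | egrep 'pos|force'
```

```text
tool_pos: [458.5, -292.6, 238.6]
contact_force: [-0.1, -0.4, 0.6]
tool_pos: [458.5, -292.5, 237.5]
contact_force: [-0.7, 0.6, 0.0]
tool_pos: [458.4, -292.4, 235.3]
contact_force: [-0.1, -1.2, 1.5]
tool_pos: [458.4, -292.5, 233.8]
contact_force: [-0.7, -0.5, 1.5]
tool_pos: [458.4, -292.5, 232.3]
contact_force: [0.2, -0.0, 2.0]
tool_pos: [458.4, -292.5, 230.8]
contact_force: [-0.0, -0.0, 3.6]
tool_pos: [458.4, -292.5, 229.3]
contact_force: [-0.4, 0.5, 4.5]
tool_pos: [458.4, -292.4, 229.0]
contact_force: [-2.5, 1.6, 15.5]
```

The force rises like a spring to 4.5 N over about 6 mm, then hits a hard stop, so the button is fully down. Now I lift clear and check.

```bash
python3 -m pendant '[[[0,0,-0.01],[0,0,0],0.0],[[0,0,-0.05],[0,0,0],0.0],[[0,0,-0.09],[0,0,0],0.0],[[0,0,-0.13],[0,0,0],0.0],[[0,0,-0.15],[0,0,0],0.0],[[0,0,-0.15],[0,0,0],0.0],[[0,0,-0.15],[0,0,0],0.0],[[0,0,-0.15],[0,0,0],0.0]]'
python3 -c "
from h import *
from plant import capture
c=capture('scene');cv2.imwrite('pics/s7.png',cv2.resize(c['color'][:,:,::-1],(800,600)))
b=blobs(c['color'],(4,190,120),(14,255,255),4);print(b)
for a in(60,90,120):
  r=np.radians(a);p=own(-45*np.sin(r),-85-45*np.cos(r));print(a,proj(c,[*p,99]))"
```

```text
time: 14.38
tool_pos: [457.7, -292.2, 376.3]
tcp_rot: [-3.139, 0.0, 0.158]
contact_force: [-1.1, -0.6, 0.3]
grip_width: 0.3
[(4, [383.75, 3.0], [383, 2, 3, 3]), (47, [185.38, 11.11], [183, 5, 6, 16]), (206, [152.66, 34.0], [148, 19, 10, 33]), (13, [257.92, 196.54], [257, 192, 3, 8]), (7, [251.0, 204.0], [250, 203, 3, 3])]
60 [251.26496617 192.94310899]
90 [258.25068195 195.0841541 ]
120 [262.87487399 199.66217429]
```

View pics/s7.png

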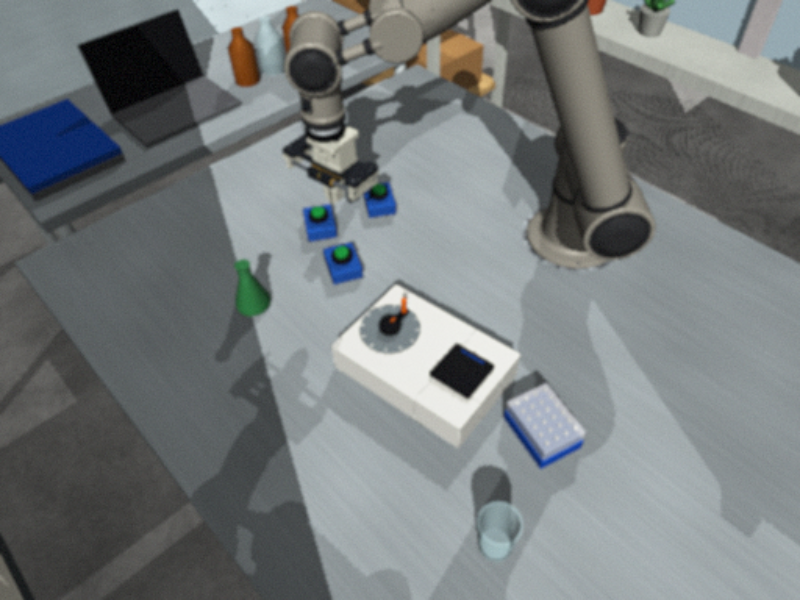

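The final view shows the lid shut (462,370), the post at the 90° place (404,303), the button up (342,253), the bystanders unmoved and the arm clear. I'm handing in.

```bash
python3 -c "
from plant import close_job;print(close_job())"
```

```text
the job is handed in; nothing more can be done
None
```

I did all three steps in order and handed the job in at about 14.4 s on the robot's clock. No verdict was reported.

- **Selector:** I pinched the post and led it round from click 0 to click 3 (90° clockwise), then let go. In the wrist and scene pictures afterwards the post matches the 90° position to within about 2 pixels. The gripper itself moved about 64 mm, which is right for three clicks.
- **Lid:** I pushed it over from behind and pressed it down with about 33 N. The fingertips stopped at 80 mm, the height of the shut lid's top. The wrist and scene pictures both show it lying flat.
- **Start button:** I pressed the leftmost blue trigger box twice, both times with the lid shut. The camera estimate of the button's height (about 50–51 mm) was lower than where the fingers first felt it (about 57 mm). I therefore made the second press in small steps. The force rose to 4.5 N over about 6 mm and then hit a hard stop, so the button went fully down. In the last picture it looks up again.
- **Bystanders and arm:** The tip box, beaker and flask look unmoved in that picture. The arm was clear of everything with no contact force.

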